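# Level the hinge fixture and hold the matching leaf in line

### The arm

A 6-joint arm with a two-finger parallel gripper is mounted at the origin on a cart in front of the work surface, level with it; the furniture and walls round the work are solid. World frame = base frame: x ahead of the robot, y to its left, z up, the work surface at z = 0. Lengths are in m, angles in rad, forces in N, time in s.
With the tool pointing down it reaches from about 0.3 to 0.875 m from the base axis. Payload 6.4 kg.
Tool frame: the origin (TCP) lies at the very end of the fingers, on their centre line; the grasp point (between the pads) lies 19 mm behind it; z points along the fingers, y is the line along which they close (so a half turn about z gives the same grasp; the last joint's range is limited). The gripper opens to 88 mm and grips with 3 to 60 N. Pads are 18 mm wide; open, the fingers measure 123 mm over their backs; the gripper's body (75 mm by 187 mm) begins 45 mm behind the grasp point.
Start: joints at [0.958, 0.181, 1.607, -0, 1.354, -0.206], TCP at [0.228, 0.528, 0.239] pointing down, gripper open.
Joint ranges: [-2.99, 2.99], [-0.89, 2.07], [0.3, 2.58], [-1.14, 4.28], [0, 2.63], [-3.12, 3.12]. Speed limits (rad/s): [2.57, 2.57, 3.01, 3.14, 3.14, 3.14].

### API

Orientations are given as [roll, pitch, yaw] about the fixed x, y, z axes, in that order (R = Rz(yaw) Ry(pitch) Rx(roll)).
In Python, from cell import reach, move_straight, goto_joints, set_gripper, wait, inverse_kinematics, read_state, read_camera, PlanningError, close_job gives the robot as it stands. The module is installed in compiled form; this text tells all that it offers. Calls block until the motion is done:
- reach(position, orientation): joint-space move of the TCP to a pose.
- move_straight(position, rot=None, velocity=0.15, f_stop=None): straight line of the TCP; rot=None keeps the orientation; velocity is the mean speed in m/s. With f_stop (N) it stops when the force on the tool has changed by that much, and returns True; else False.
- goto_joints(angles): joint-space move.
- set_gripper(opening, strength=None): opening from 0.0 (shut) to 1.0 (fully open); strength is the grip in N (None keeps the last); returns when the fingers have stopped.
- wait(seconds).
- inverse_kinematics(position, orientation): joint angles nearest the present ones, or None.
- read_state(): the state.
- read_camera(name): name is "scene" or "top"; returns a dict with "image" (400x640x3 uint8, red, green, blue), "depth" (400x640 float32, m along the optical axis (not along the pixel's ray), 0 where there is no reading), "fov_y" (degrees; the focal length in pixels is half the picture's height over the tangent of half this angle, whatever the lens; pixels are square), "cx", "cy" (the principal point, pixels), "k1" (the pictures are not rectified: a ray, as slopes to the right and down, at radius r is drawn at 1 + k1 r^2 times it, then the intrinsics apply), "xyz" and "rotation" of the camera in the world. Camera axes: x right, y up, looking along -z (the intrinsics and any distortion apply to the point x, -y, -z); pixel columns grow to the right and rows downward; lengths in m; the calibration is good to about 2 mm. A picture is of the moment at which its call begins.
A pose or a line that the arm cannot do raises PlanningError and nothing moves.
- close_job(): hands the job in; it is judged then, once.
The state is a dict: "time": time; "q": joint angles; "qd": joint speeds; "joint_efforts": joint torques, N m; "ee_pos": TCP position; "eef_rot": TCP orientation; "wrist_force": force on the tool from outside, world axes, zero at the start; "ft_torque": the same for the moment, N m; "gripper_width": opening from 0.0 (shut) to 1.0 (fully open); "gripper_force": force on a finger pad.
Only numpy, scipy, OpenCV 4.12 (cv2) and the standard library are available. Lean on these libraries where they do the work, as an engineer would, in place of code of your own. Each camera call takes 0.05 s, during which the arm holds its last target. There are 200 camera calls.

### The job

First turn the fixture's knob until its tilting platform sits level. Then take the loose hinge leaf with the short knuckle and lower that knuckle between the two on the jamb block, its wooden block flat, right way up and on the robot's side, the holes lined up so that the pin could be pushed through. Finish holding it there, still, not resting or pressing on the fixture, with the platform level and the other leaf and things left where they lie.

Things in the scene. Friction and masses are not known exactly. Their poses are not given: they have to be found in the camera images.
- fixture: The fixed levelling fixture, grey base plate 100 x 260 x 12 mm on the bench. Origin: on the bench straight below the middle of the hinge line (the base reaches from y = -95 to y = +165 mm). Its y runs along the hinge line towards the knob, its x away from the robot towards the jamb block, z up.
- platform (a joint): Tilt of the aluminium platform about the fixture's x axis, rad; 0 = level, positive = the knob's end is up. Its pivot lies 34 mm above the bench below the middle of the hinge line. The knob drives it: tilt = 0.08 x knob angle; friction keeps it where it is left. Starts between 0.05 and 0.10.
- level_knob (a joint): Angle of the black knob about the vertical, rad, positive anticlockwise from above; 0 = platform level, when the bar lies along the fixture's y with its white line pointing away from the platform. Starts at 0.6 to 1.25: turn it clockwise by its reading. Friction about 0.06 N m; turns from -2 to 2.
- knob_grip (a point): Middle of the knob's grip bar, on the knob's axis, 67 mm above the bench and 125 mm from the fixture's origin along its y. The upright bar is 14 mm wide (this frame's x), 48 mm long (its y) and 26 mm high, its top 11 mm above this point; it sits on a 48 mm disc. The frame turns with the knob.
- gap_centre (a point): Point on the hinge line midway between the two fixed knuckles of the jamb block; 89.5 mm above the bench when level. Axes of the platform: y along the line, x towards the jamb. Knuckles 20 mm across, holes 10 mm, gap 28 mm (y -14 to 14). The jamb starts at x = 16 mm and ends 2 mm above this point; platform top 50 mm below; free at x < -10. A brass 6 mm pin waits in the -y knuckle.
- short_leaf: Loose leaf to use, 0.15 kg: wooden block 50 (x) x 52 (y) x 22 mm with a steel leaf on top (25 mm in all) and one SHORT knuckle, 20 mm across, 23 mm long (y), beyond its +x face. Origin: centre of the block's underside; z up. Lies flat, knuckle roughly away from the robot. Grasp the block from above across y, 5 mm ahead of the origin. Either leaf may lie nearer.
- short_leaf_eye (a point): Centre of the short knuckle's 10 mm hole: 40 mm ahead (+x) of the leaf's origin and 23.5 mm above its underside; axes as the leaf's, y along the hole. There are 5 mm between knuckle and wooden block.
- long_leaf: The other loose leaf, the same but for a LONG knuckle of 44 mm (y) that does not fit the gap: leave it. Same origin and axes.
- fid: Bystander: round wooden burnishing stick, 142 mm long, 13 mm thick, lying at the front.
- solder: Bystander: spool of solder standing between the leaves and the fixture, 52 mm across, 48 mm high.
Mind the look-alikes: they are no part of the job. What is shaped like the short_leaf but black, green or purple is not meant.

How it is judged:
On the way, in this order (a step that is already met when the one before it is completed fails the run):
1. the platform sits level (value of joint platform between -0.015 and 0.015 rad), for 0.3 s.
2. the short-knuckle leaf is lifted off the bench, platform still level (height (world z) of short_leaf above 0.03 m and value of joint platform between -0.02 and 0.02 rad), for 0.2 s.
At the end, for the whole second after the job is handed in: The short leaf is held by the fingers (over 1 N): hole centre within 4 mm of the gap centre on each axis, parallel to the hinge line within 0.08 rad, flat within 0.2 rad, block on the robot's side; under 1 N on the fixture, slower than 20 mm/s; platform level within 0.02 rad (x of short_leaf_eye in the frame of gap_centre between -0.004 and 0.004 m and y of short_leaf_eye in the frame of gap_centre between -0.004 and 0.004 m and z of short_leaf_eye in the frame of gap_centre between -0.004 and 0.004 m and angle between the y axis of short_leaf and the y axis of gap_centre, either way round below 0.08 rad and angle between short_leaf's own z axis and vertical below 0.2 rad and x of short_leaf in the frame of gap_centre below -0.02 m and value of joint platform between -0.02 and 0.02 rad and contact force between the fingers and short_leaf above 1 N and contact force between short_leaf and fixture below 1 N and linear speed of short_leaf below 0.02 m/s); the arm keeps its last pose, push and grip.
It fails at once if the long-knuckle leaf is moved by more than 30 mm (distance of long_leaf from where it was at the start of the episode above 0.03 m).
It fails at once if the wooden stick or the solder spool is moved by more than 30 mm (distance of any of fid, solder from where it was at the start of the episode above 0.03 m).
It also fails if it takes over 51 s, if anything falls off the work surface, if the arm or the gripper's body presses on something with over 40 N, if the wrist force passes 120 N, or if a joint passes its speed limit or range.

## Working session

There is one attempt and no reset: what is moved stays moved. The work goes in short steps, each a Python script; the robot and the scene stay as the last script left them, time stands still between calls to the robot, and variables do not carry over. Pictures are saved under pics/ and viewed, at most 10 in all, crops included, and the job is handed in when it is done.

```bash
mkdir -p pics; cat > h.py <<'E'
import numpy as np, cv2
from cell import *
def cloud(c):
    """world xyz per pixel"""
    h,w=c["depth"].shape; f=h/2/np.tan(np.radians(c["fov_y"])/2)
    K=np.array([[f,0,c["cx"]],[0,f,c["cy"]],[0,0,1]])
    u,v=np.meshgrid(np.arange(w),np.arange(h)); d=np.stack([(u-c["cx"])/f,(v-c["cy"])/f],-1)
    r=d.copy()
    for _ in range(15): r=d/(1+c["k1"]*(r**2).sum(-1,keepdims=True))
    z=c["depth"][...,None]
    p=np.concatenate([r[...,:1]*z,-r[...,1:]*z,-z],-1)
    P=p@np.array(c["rotation"]).reshape(3,3).T+np.array(c["xyz"])
    P[c["depth"]==0]=np.nan
    return P
def shot(n,f):
    c=read_camera(n); np.savez("pics/"+f+".npz",P=cloud(c),image=c["image"])
    cv2.imwrite("pics/"+f+".png",c["image"][...,::-1]); return c
E
python3 - <<'E'
from h import *
for n in("top","scene"):
    c=shot(n,n+"0"); print(n,c["xyz"],np.round(c["rotation"],3).tolist(),c["fov_y"],c["cx"],c["cy"],c["k1"])
s=read_state();print({k:np.round(v,3).tolist() for k,v in s.items()})
E
```

```text
Traceback (most recent call last):
  File "h.py", line 16, in shot
    c=read_camera(n); np.savez("pics/"+f+".npz",P=cloud(c),image=c["image"])
                                                  ~~~~~^^^
  File "h.py", line 12, in cloud
    P=p@np.array(c["rotation"]).reshape(3,3).T+np.array(c["xyz"])
        ~~~~~~~~~~~~~~~~~~~~~~~~~~~~~~~^^^^^
ValueError: cannot reshape array of size 3 into shape (3,3)
```

Camera rotation is given as roll, pitch, yaw.

```bash
sed -i 's/np.array(c\["rotation"\]).reshape(3,3).T/Rotation.from_euler("xyz",c["rotation"]).as_matrix().T/; 1a from scipy.spatial.transform import Rotation' h.py
python3 - <<'E'
from h import *
for n in("top","scene"):
    c=shot(n,n+"0"); print(n,c["xyz"],np.round(c["rotation"],3).tolist(),c["fov_y"],c["cx"],c["cy"],c["k1"])
s=read_state();print({k:np.round(v,3).tolist() for k,v in s.items()})
E
```

```text
top [0.35017435 0.01053062 1.09737516] [0.176, 0.005, -1.552] 53.00339826004065 326.1115854863856 197.3313672151547 -0.05214744975512392
scene [-0.13454001  0.53180823  0.46909033] [1.168, 0.01, -2.242] 52.41325175402724 325.55094984456537 203.78306479259436 -0.06910419553854236
{'time': 0.15, 'q': [0.958, 0.181, 1.608, 0.0, 1.354, -0.206], 'qd': [0.0, -0.002, -0.002, 0.001, -0.001, -0.001], 'joint_efforts': [0.001, -43.423, -34.217, 0.07, 0.036, -0.0], 'ee_pos': [0.227, 0.528, 0.238], 'eef_rot': [-3.14, -0.0, 2.735], 'wrist_force': [-0.591, 0.593, -1.083], 'ft_torque': [0.061, 0.015, 0.031], 'gripper_force': 0.0, 'gripper_width': 0.996}
```

View pics/top0.png

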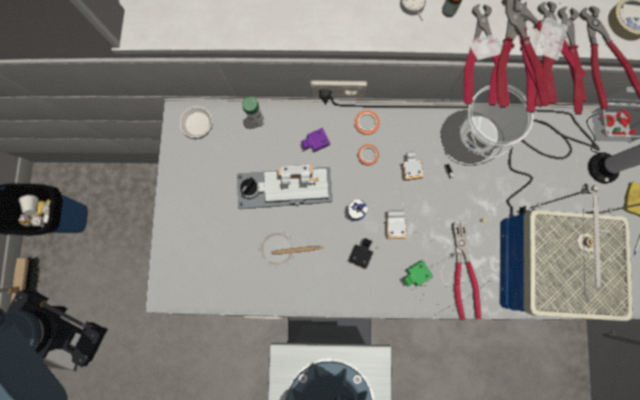

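View pics/scene0.png

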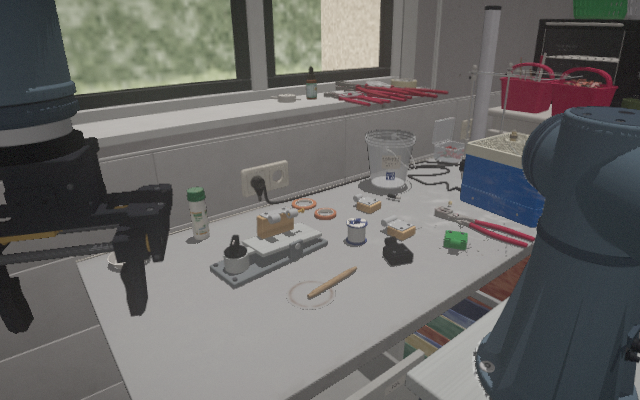

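The top view shows the fixture at (285,187) with its knob at (249,187), the spool at (357,210) and the stick at (297,250). Two wooden leaves could be the one meant, at (413,166) and (397,224). The black (361,253), green (418,272) and purple (316,140) ones are decoys. Next I'll enlarge both wooden leaves and the fixture.

```bash
python3 - <<'E'
from h import *
a=cv2.imread("pics/top0.png")
L=cv2.resize(a[145:245,375:435],None,fx=5.5,fy=5.5,interpolation=cv2.INTER_CUBIC)
R=cv2.resize(a[160:215,232:337],None,fx=4.4,fy=4.4,interpolation=cv2.INTER_CUBIC)
o=np.zeros((600,800,3),np.uint8);o[:550,:330]=L;o[:R.shape[0],335:335+R.shape[1]]=R[:,:465]
b=cv2.imread("pics/scene0.png")[185:245,345:425]
S=cv2.resize(b,None,fx=5.5,fy=5.5,interpolation=cv2.INTER_CUBIC);o[250:250+S.shape[0],335:335+S.shape[1]]=S
cv2.imwrite("pics/crop1.png",o)
P=np.load("pics/top0.npz")["P"]
for u,v in[(413,166),(397,224),(249,187),(357,210),(297,250),(285,215),(285,188),(310,172),(284,171)]:print(u,v,P[v,u].round(4))
E
```

```text
413 166 [ 0.6321 -0.2187  0.0258]
397 224 [ 0.4707 -0.1723  0.027 ]
249 187 [0.5555 0.2207 0.0732]
357 210 [ 5.106e-01 -6.670e-02  2.000e-04]
297 250 [0.3974 0.0949 0.0101]
285 215 [0.4929 0.1316 0.002 ]
285 188 [0.5613 0.1302 0.039 ]
310 172 [0.5953 0.0616 0.086 ]
284 171 [0.5963 0.1289 0.0884]
```

View pics/crop1.png

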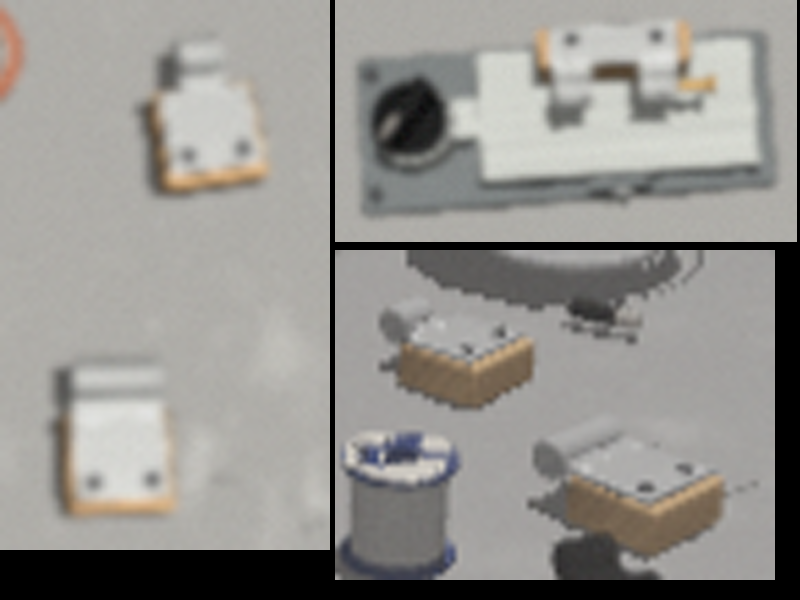

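The far leaf at (413,166) has the short, narrow knuckle and is plain wood and steel, so it is the one to use. The near leaf at (397,224) has the full-width knuckle, so it stays. Knob bar and hinge knuckles are both clear in the crop. Now the poses.

```bash
cat >> h.py <<'E'
def box(P,x,y,z):
    with np.errstate(invalid="ignore"):
        return (P[...,0]>x[0])&(P[...,0]<x[1])&(P[...,1]>y[0])&(P[...,1]<y[1])&(P[...,2]>z[0])&(P[...,2]<z[1])
def rect(Q):
    (c,s,a)=cv2.minAreaRect((Q[:,:2]*1000).astype(np.float32)); return np.round(c,1),np.round(s,1),round(a,1)
def pca(Q):
    q=Q[:,:2]-Q[:,:2].mean(0); w,v=np.linalg.eigh(q.T@q); return np.degrees(np.arctan2(v[1,1],v[0,1]))%180, np.sqrt(w/len(q))
E
python3 - <<'E'
from h import *
for n in("top0","scene0"):
    P=np.load(f"pics/{n}.npz")["P"]; print(n)
    def rep(t,x,y,z):
        Q=P[box(P,x,y,z)]
        if len(Q)>5: print(t,len(Q),Q.mean(0).round(4),rect(Q),"pca",pca(Q)[0].round(1))
    print("bench z",np.nanmedian(P[box(P,(.38,.48),(0,.08),(-.02,.02))][:,2]).round(4))
    rep("base",(.48,.65),(-.02,.29),(.007,.018))
    rep("platform",(.48,.65),(-.02,.20),(.028,.05))
    rep("jambtop",(.48,.68),(-.02,.18),(.075,.12))
    rep("knobtop",(.50,.62),(.18,.27),(.070,.085))
    rep("disc",(.50,.62),(.18,.27),(.045,.060))
    rep("short",(.57,.70),(-.28,-.16),(.018,.045))
    rep("long",(.41,.53),(-.23,-.12),(.018,.045))
    rep("spool",(.45,.58),(-.12,-.02),(.035,.06))
    # knuckle points
    Q=P[box(P,(.48,.68),(-.02,.18),(.075,.12))]
    Q=Q[np.argsort(Q[:,0])]; 
    np.savetxt(f"pics/{n}_j.txt",Q*1000,fmt="%.1f")
    Q=P[box(P,(.48,.65),(-.02,.19),(.03,.055))]; 
    A=np.c_[Q[:,:2],np.ones(len(Q))]; k=np.linalg.lstsq(A,Q[:,2],rcond=None)[0]; print("slope",k)
E
```

```text
top0
bench z -0.0003
base 985 [0.5531 0.1638 0.0119] (array([556.8, 135.2]), array([124.8, 260.7]), 5.4) pca 91.6
platform 1548 [0.563  0.1046 0.0391] (array([565.3, 108. ]), array([ 93.8, 184.8]), 5.0) pca 94.4
jambtop 526 [0.5897 0.0967 0.0914] (array([587.6,  92.5]), array([ 49.6, 102.4]), 5.6) pca 90.8
knobtop 105 [0.5598 0.2252 0.0769] (array([560.1, 225.3]), array([14.6, 47.9]), 54.2) pca 145.3
disc 176 [0.5588 0.2168 0.0517] (array([567.7, 214.6]), array([70. , 73.3]), 86.7) pca 105.7
short 416 [ 0.6306 -0.2157  0.0251] (array([ 636.2, -215.6]), array([74.2, 52.8]), 9.5) pca 9.2
long 483 [ 0.4699 -0.17    0.0256] (array([ 471.5, -170.6]), array([75. , 49.9]), 4.4) pca 1.6
spool 269 [ 0.5067 -0.0651  0.0477] (array([506.6, -64.7]), array([48.8, 50.4]), 0.6) pca 121.5
slope [-0.00225878  0.06621571  0.03361404]
scene0
bench z 0.0009
base 1475 [0.5406 0.171  0.0125] (array([565.8, 136.9]), array([ 99.4, 259.5]), 5.0) pca 86.9
platform 1426 [0.5601 0.1131 0.0407] (array([563.7, 107.8]), array([ 94.1, 185.9]), 5.1) pca 93.3
jambtop 484 [0.5823 0.1058 0.0905] (array([587.7,  93. ]), array([ 51.7, 106.8]), 5.9) pca 84.9
knobtop 104 [0.5548 0.2288 0.0771] (array([558.5, 228.1]), array([14.6, 47.6]), 56.7) pca 145.7
disc 280 [0.5537 0.2228 0.0511] (array([566.8, 215.6]), array([71.2, 75.1]), 88.5) pca 114.6
short 236 [ 0.6289 -0.2132  0.0257] (array([ 632.8, -216. ]), array([76.2, 52.3]), 8.1) pca 8.6
long 378 [ 0.4665 -0.1665  0.026 ] (array([ 469. , -170.8]), array([75.5, 53.5]), 3.4) pca 8.0
spool 238 [ 0.5025 -0.0614  0.0466] (array([504.3, -63.9]), array([49.7, 50.7]), 82.2) pca 133.5
slope [ 0.06961739  0.05952386 -0.0043683 ]
```

Both cameras agree:
- **Fixture:** yaw is about 5.1° and its origin about (0.569, 0.102).
- **Knob:** axis at (0.559, 0.227). The bar lies at 145.5°, which reads about +0.88 rad.

Next I grip the bar and turn the knob clockwise.

```bash
python3 - <<'E'
from h import *
kp=[.5587,.2267]; y0,y1=np.radians(145.5),np.radians(95.1)
set_gripper(.45,30)
reach(kp+[.16],[np.pi,0,y0])
print(move_straight(kp+[.056],velocity=.08,f_stop=8))
set_gripper(0,30); s=read_state(); print(s["gripper_width"]*88,s["gripper_force"],s["ee_pos"],s["wrist_force"])
q=np.array(s["q"]); print(q)
for a in np.linspace(0,y0-y1,5)[1:]:
    g=q.copy(); g[5]+=a; goto_joints(g.tolist())
s=read_state(); print(s["time"],s["eef_rot"],s["wrist_force"],s["ft_torque"])
set_gripper(.45); move_straight(kp+[.2],velocity=.15)
reach([.45,.35,.25],[np.pi,0,y1]); 
for n in("top","scene"):
    c=shot(n,n+"1"); P=cloud(c)
    for lab,b in(("knob",((.50,.62),(.18,.27),(.070,.085))),("base",((.48,.65),(-.02,.29),(.007,.018))),("plat",((.48,.65),(-.02,.20),(.028,.05)))):
        Q=P[box(P,*b)]; print(n,lab,len(Q),rect(Q),pca(Q)[0].round(1))
    A=np.c_[Q[:,:2]-[.563,.108],np.ones(len(Q))]; m=np.abs(Q[:,2]-np.median(Q[:,2]))<.006
    print("slope",np.linalg.lstsq(A[m],Q[m,2],rcond=None)[0].round(4))
print(read_state()["time"])
E
```

```text
False
13.828995122418236 30.000568544492126 [0.5585286  0.22640623 0.0561981 ] [-3.33305104 -1.99337068  4.05111239]
[ 1.88630133e-01  4.59683702e-01  1.65257991e+00 -5.29617292e-04
  1.02988943e+00 -7.79868335e-01]
5.9167 [ 3.13796267e+00 -9.95611091e-04  1.66650891e+00] [ 6.79511419  5.41582609 -6.37817282] [ 0.81954267 -1.17017581 -0.06835484]
top knob 108 (array([560.5, 225.5]), array([14.9, 47.6]), 6.1) 95.4
top base 983 (array([579.1, 137.2]), array([121.1, 260.8]), 5.5) 91.4
top plat 1546 (array([565.4, 107.2]), array([ 93.4, 183.5]), 5.8) 95.1
slope [-0.0063 -0.0024  0.0389]
scene knob 141 (array([560. , 227.1]), array([15.5, 44.6]), 5.5) 95.1
scene base 1415 (array([567.3, 137.3]), array([101.7, 259.5]), 5.6) 87.4
scene plat 1501 (array([564. , 107.6]), array([ 94.4, 185.8]), 5.6) 94.1
slope [ 0.022  -0.0056  0.0401]
8.4083
```

The bar now lies along the fixture's y in both views and the platform's slope is near zero, so it's level. Next I take the short leaf, lift it and hover above the gap.

```bash
python3 - <<'E'
from h import *
for n in("top1","scene1"):
    P=np.load(f"pics/{n}.npz")["P"]; Q=P[box(P,(.57,.70),(-.28,-.16),(.018,.045))]; print(n,rect(Q),pca(Q)[0])
yl=np.radians(8.9); g=[.627,-.217]; O=np.array([.569,.102]); yf=np.radians(5.3)
set_gripper(1.0,40)
reach(g+[.15],[np.pi,0,yl])
print(move_straight(g+[.005],velocity=.1,f_stop=8))
set_gripper(0,40); s=read_state(); print(s["gripper_width"]*88,s["gripper_force"],s["ee_pos"],s["eef_rot"])
move_straight(g+[.2],velocity=.12); s=read_state(); print(s["gripper_width"]*88,s["wrist_force"])
h=O-.035*np.array([np.cos(yf),np.sin(yf)])
reach(h.tolist()+[.2],[np.pi,0,yf]); move_straight(h.tolist()+[.125],velocity=.1)
s=read_state(); print(s["time"],s["ee_pos"],s["gripper_width"]*88)
for n in("top","scene"): shot(n,n+"2")
a=cv2.imread("pics/top2.png")[150:220,230:340]; b=cv2.imread("pics/scene2.png")[160:290,200:340]
o=np.zeros((600,800,3),np.uint8)
A=cv2.resize(a,(400,255),interpolation=2); B=cv2.resize(b,(560,520),interpolation=2)[:340]
o[:255,:400]=A; o[260:600,:560]=B; cv2.imwrite("pics/crop2.png",o)
E
```

```text
top1 (array([ 636.4, -215.5]), array([74.4, 53. ]), 9.6) 9.588257710776617
scene1 (array([ 634.1, -216.6]), array([75.1, 53.4]), 6.2) 9.009998582644386
False
51.75675752049215 40.00026226043701 [ 0.62710597 -0.21722099  0.00509633] [ 3.14124565e+00 -1.99560520e-04  1.55288740e-01]
51.56448071852261 [-0.06845107  0.48428167 -2.17984361]
17.5667 [0.53473673 0.09866979 0.12560701] 51.8186576817123
```

View pics/crop2.png

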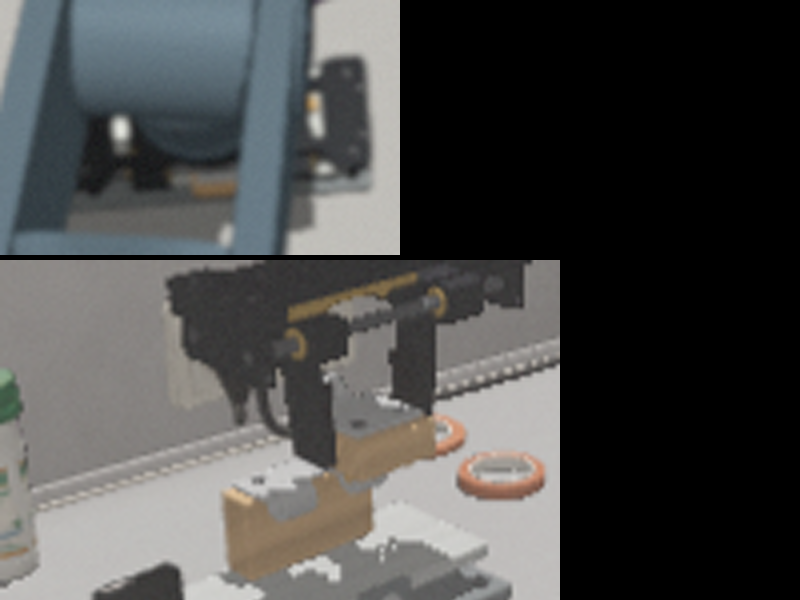

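The leaf is held flat above the jamb with its knuckle to the far side; the scene crop shows the +y fixed knuckle at (295,500) and the block at (385,440). The arm hides the top view, so I'll compare the block's held pose with the fixture numerically.

```bash
python3 - <<'E'
from h import *
O=np.array([.569,.102,0]);yf=np.radians(5.3);R=Rotation.from_euler("z",yf).as_matrix()
pr=lambda a:np.percentile(a*1000,[1,5,50,95,99]).round(1)
for n in("top1","scene1"):
    P=(np.load(f"pics/{n}.npz")["P"]-O)@R
    print(n)
    Q=P[box(P,(-.03,.06),(-.09,.08),(.086,.12))]
    print(" all x",pr(Q[:,0]),"y",pr(Q[:,1]))
    K=Q[Q[:,0]<.008]
    for lab,m in(("+",K[:,1]>0),("-",K[:,1]<0)):
        print(" knuckle",lab,m.sum(),"x",pr(K[m,0]),"y",pr(K[m,1]),"z",pr(K[m,2]))
    T=Q[Q[:,0]>.02]; print(" jamb x",pr(T[:,0]),"y",pr(T[:,1]),"z",pr(T[:,2]))
    # gap: jamb front seen through between knuckles
    G=P[box(P,(-.012,.014),(-.05,.05),(.078,.12))]; print(" hist y",np.histogram(G[:,1],np.arange(-.05,.051,.004))[0])
    H=P[box(P,(-.05,.05),(-.1,.17),(.007,.018))]; print(" base x",pr(P[box(P,(-.08,.08),(-.085,.155),(.007,.016))][:,0]),"y",pr(P[box(P,(-.045,.045),(-.13,.2),(.007,.016))][:,1]))
P=(np.load("pics/scene2.npz")["P"]-O)@R
Q=P[box(P,(-.09,.0),(-.05,.05),(.118,.150))]
T=Q[Q[:,2]>.140]; B=Q[(Q[:,2]<.138)]
print("held n",len(T),len(B),"top z",pr(T[:,2]),"x",pr(T[:,0]),"y",pr(T[:,1]))
B=B[B[:,0]<-.05]; print("back x",pr(B[:,0]),"y",pr(B[:,1]),"z",pr(B[:,2]),"yaw rel",np.degrees(np.polyfit(B[:,1],B[:,0],1)[0]))
print((np.array(read_state()["ee_pos"])-O)@R*1000)
E
```

```text
top1
 all x [-6.6 -4.3 22.6 40.  41.7] y [-54.4 -43.   -4.7  34.7  42. ]
 knuckle + 53 x [-6.6 -6.3  0.4  5.6  7. ] y [12.9 13.  23.  33.  34.6] z [ 86.9  90.8  97.4 102.  102.4]
 knuckle - 78 x [-6.9 -6.2  1.3  7.   7.7] y [-57.2 -54.9 -30.8 -17.6 -15.8] z [ 87.8  88.6  96.3 101.5 102.9]
 jamb x [20.2 21.3 30.7 41.  41.9] y [-45.4 -40.9  -2.2  37.5  42.3] z [86.6 87.4 90.8 94.1 95.2]
 hist y [ 4  3  6 13 10 14 10 15  7  0  0  0  0  0  0  6 16  8 15 13 10  2  0  0
  0]
 base x [-47.  -46.  -32.9  50.8  52.5] y [-95.6 -92.9  96.7 159.9 163.1]
scene1
 all x [-7.7 -6.5  8.  38.5 40.8] y [-56.3 -46.9   1.4  39.9  44.1]
 knuckle + 89 x [-7.7 -7.2 -3.5  6.8  7.8] y [12.5 15.4 27.4 35.5 36. ] z [ 86.5  87.5  95.9 100.6 101.4]
 knuckle - 108 x [-8.4 -7.1 -1.6  7.2  7.9] y [-57.3 -56.  -26.6 -14.3 -13.4] z [ 86.3  87.1  94.2 100.1 101.8]
 jamb x [20.2 20.9 31.  40.2 41.4] y [-40.2 -34.7   7.2  43.1  44.3] z [86.6 87.8 92.2 93.5 94.6]
 hist y [ 3  4  2  9 11 11 17 12 35  3  0  0  0  0  0  2 11 18 15 13 28 20  0  0
  0]
 base x [-48.5 -47.3 -30.6  23.7  42.5] y [-89.5 -72.7  85.5 162.3 163.9]
held n 346 205 top z [140.3 141.2 146.5 148.8 149.7] x [-63.8 -62.7 -43.9 -16.7  -6.8] y [-36.5 -27.3   2.2  40.6  41.8]
back x [-64.5 -63.7 -62.  -53.7 -51.2] y [-24.  -21.6   6.1  26.8  27.6] z [122.9 123.7 130.5 137.2 137.6] yaw rel 3.9848460469666103
[-3.42635569e+01 -9.02707849e-02  1.25929579e+02]
```

```bash
python3 - <<'E'
from h import *
O=np.array([.569,.102,0]);yf=np.radians(5.3);R=Rotation.from_euler("z",yf).as_matrix()
Q=[]
for i in range(8):
    P=(cloud(read_camera("scene"))-O)@R
    Q.append(P[box(P,(-.075,-.05),(-.018,.022),(.124,.140))])
Q=np.vstack(Q); print(len(Q),np.percentile(Q[:,0],[5,25,50,75,95]).round(4))
for _ in range(5):
    k=np.polyfit(Q[:,1],Q[:,0],1); r=Q[:,0]-np.polyval(k,Q[:,1]); Q=Q[abs(r)<max(2*r.std(),.001)]
print("back face x at y=0",k[1],"slope",k[0],len(Q),r.std())
# same face type on jamb/fixture: base front face & platform front edge from earlier shot
P=(np.load("pics/scene1.npz")["P"]-O)@R
for lab,b in(("base front face",((-.06,-.04),(-.08,.15),(.003,.009))),("jamb front",((.005,.024),(-.010,.010),(.06,.088)))):
    q=P[box(P,*b)]; print(lab,len(q),np.percentile(q[:,0],[5,25,50,75,95]).round(4), np.polyfit(q[:,1],q[:,0],1))
print(read_state()["time"])
E
```

```text
841 [-0.0644 -0.0635 -0.0628 -0.0621 -0.061 ]
back face x at y=0 -0.06281545510988427 slope -0.002077555747080699 756 0.0008415621086437541
base front face 202 [-0.0481 -0.0472 -0.0463 -0.0455 -0.0442] [ 0.00032781 -0.04635148]
jamb front 42 [0.0177 0.0188 0.0196 0.0202 0.0212] [0.01619339 0.0195681 ]
18.0667
```

In the scene camera the fixture faces sit about 3.6 mm ahead of my estimate and the held block about 2.2 mm ahead. I shift +1.4 mm in x and −1.3 mm in y, then lower with a force stop.

```bash
python3 - <<'E'
from h import *
O=np.array([.569,.102,0]);yf=np.radians(5.3);R=Rotation.from_euler("z",yf).as_matrix()
f2w=lambda p:(O+R@np.array(p)).tolist()
x,y=-.0343+.0014,-.0001-.0013
move_straight(f2w([x,y,.125]),velocity=.02)
w0=np.array(read_state()["wrist_force"])
print(move_straight(f2w([x,y,.0708]),velocity=.03,f_stop=4))
wait(.5); s=read_state(); print(s["time"],((np.array(s["ee_pos"])-O)@R*1000).round(2),np.array(s["wrist_force"])-w0,s["eef_rot"],s["gripper_width"]*88)
c=shot("scene","scene3"); shot("top","top3"); P=(cloud(c)-O)@R
q=P[box(P,(-.075,-.05),(-.018,.022),(.07,.086))]; print("back",len(q),np.median(q[:,0]),np.polyfit(q[:,1],q[:,0],1))
q=P[box(P,(-.06,-.04),(-.08,.15),(.003,.009))]; print("base front",np.median(q[:,0]))
q=P[box(P,(-.055,-.04),(-.02,.02),(.08,.1))]; print("block top z",np.percentile(q[:,2],[50,75,95]))
q=P[box(P,(.022,.04),(-.04,.04),(.08,.1))]; print("jamb top z",np.percentile(q[:,2],[25,50,75]))
q=P[box(P,(-.04,-.02),(-.09,.09),(.03,.05))]; print("plat slope",np.polyfit(q[:,1],q[:,2],1))
b=c["image"][180:285,205:345,::-1]; cv2.imwrite("pics/crop3.png",cv2.resize(b,None,fx=5.6,fy=5.6,interpolation=2))
E
```

```text
False
20.8 [-32.91  -1.41  70.8 ] [-0.31127032  0.35651525  1.07740499] [-3.14157412e+00  2.68254342e-05  9.24931696e-02] 51.49701397464077
back 97 -0.06111534695395778 [ 0.00277336 -0.06109001]
base front -0.04625971050756269
block top z [0.09194627 0.09286143 0.09353281]
jamb top z [0.09028442 0.0917684  0.09240906]
plat slope [-0.00610776  0.03846968]
```

View pics/crop3.png

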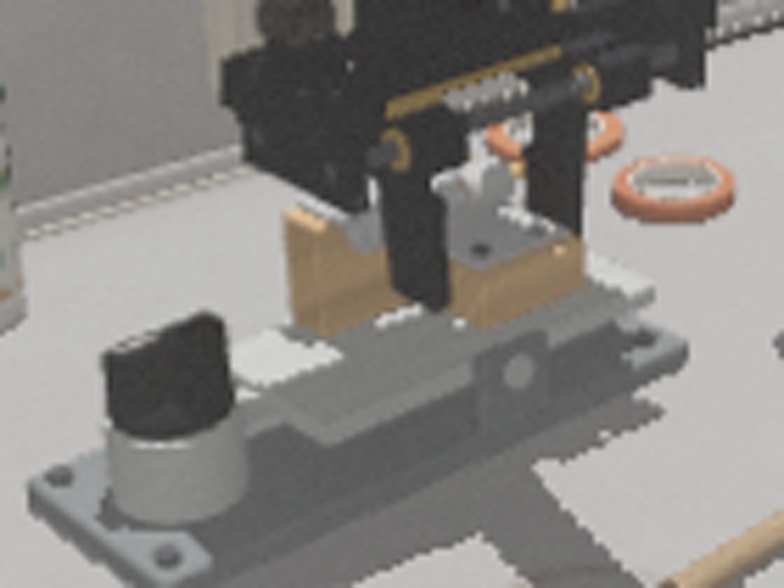

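It's in the gap with no force stop. In the same camera the block's x is within 0.3 mm and the heights match. To centre it in y, I probe gently both ways.

```bash
python3 - <<'E'
from h import *
O=np.array([.569,.102,0]);yf=np.radians(5.3);R=Rotation.from_euler("z",yf).as_matrix()
f2w=lambda p:(O+R@np.array(p)).tolist()
loc=lambda:((np.array(read_state()["ee_pos"])-O)@R)
def F():
    a=[]
    for _ in range(10): a.append(read_state()["wrist_force"]); wait(.02)
    return (np.mean(a,0)@R).round(2)
x,y,z=-.0331,-.0014,.0708
print(F()); e=[]
for d in(1,-1):
    h=move_straight(f2w([x,y+d*.004,z]),velocity=.006,f_stop=3); p=loc(); e.append(p[1]); print(d,h,p*1000,F())
    move_straight(f2w([x,y,z]),velocity=.01); 
yc=np.mean(e); print("centre",yc*1000)
move_straight(f2w([x,yc,z]),velocity=.01); wait(.5); s=read_state(); print(loc()*1000,F(),s["time"],s["gripper_force"])
E
```

```text
[-0.11 -0.08 -1.82]
1 True [-33.48291996   0.71949024  70.26357864] [ 0.4  -1.32 -1.51]
-1 True [-33.80764004  -4.24786565  70.10474133] [ 0.01  0.13 -2.18]
centre -1.7641877073461423
[-33.09910566  -1.76961163  70.81376982] [-0.02 -0.18 -2.13] 24.0417 39.99962568283081
```

The two stops lie 5.0 mm apart, exactly the 28 − 23 mm clearance, so the leaf is now centred. The wrist force also matches the free-hanging load. One last numeric check, then I hand in.

```bash
python3 - <<'E'
from h import *
O=np.array([.569,.102,0]);R=Rotation.from_euler("z",np.radians(5.3)).as_matrix()
P=(cloud(read_camera("scene"))-O)@R
q=P[box(P,(-.075,-.05),(-.018,.022),(.07,.086))]; b=np.median(q[:,0]); print("back",b,np.polyfit(q[:,1],q[:,0],1)[0])
q=P[box(P,(-.04,-.02),(-.09,.09),(.03,.05))]; k=np.polyfit(q[:,1],q[:,2],1)[0]; print("plat",k)
if abs(b+.0611)<.0015 and abs(k)<.015: print(close_job(),read_state()["time"])
E
```

```text
back -0.061044457470830656 -0.018963013754873366
plat -0.0060084657929955826
the job is handed in; nothing more can be done
the job is handed in; nothing more can be done
```

The job is handed in, with no verdict returned: the platform is level and the short leaf is held still and centred between the jamb knuckles, with no contact force on the fixture that the wrist sensor could detect.

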